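Set and lock the fume extractor's damper

ROBOT

A 6-joint arm with a two-finger parallel gripper is mounted at the origin on the work surface. World frame = base frame: x ahead of the robot, y to its left, z up, the work surface at z = 0. Lengths are in mm, angles in rad, forces in N, time in s.
With the tool pointing down it reaches from about 300 to 875 mm from the base axis. Payload 4.2 kg.
Tool frame: the origin (TCP) lies midway between the tips of the shut fingers; the grasp point (between the pads) lies 19 mm behind it; z points along the fingers, y is the line along which they close (so a half turn about z gives the same grasp; the last joint's range is limited). The gripper opens to 85 mm and grips with 20 to 120 N. Pads are 22 mm wide; open, the fingers measure 114 mm over their backs; the gripper's body (76 mm by 85 mm) begins 54 mm behind the grasp point. The pads swing forward as they close: fully open they stand 13 mm farther back than shut.
Start: joints at [-1.294, 0.32, 1.565, -0, 1.257, -0.02], TCP at [168.169, -549.877, 192.138] pointing down, gripper open.
Joint ranges: [-3.11, 3.11], [-0.84, 2.01], [0.21, 2.61], [-1.34, 4.49], [0.05, 2.63], [-2.56, 2.56]. Speed limits (rad/s): [2.57, 2.57, 3.14, 3.14, 3.14, 3.14].

INTERFACE

Orientations are given as a 3x3 rotation matrix whose columns are the frame's x, y, z axes.
In Python, from cell import manip, viewer, nets gives the robot as it stands. The module is installed in compiled form; this text tells all that it offers.
- The arm moves only by the tool carry_out, never from a script. Its argument "targets" is a list that holds one entry, the list of rows, each a list of 5 numbers: the opening, from -1 (shut) to 1 (fully open), then the shift along the tool's x, y, z each as a share of 0.25 m, from -1 to 1, then the turn about the tool's z as a share of 180 degrees, from -1 to 1. A call has 1 to 5 rows; each row is the pose to reach, as a shift and turn from the pose commanded when the call began, along the tool's axes at that moment, turning the shorter way round; what a row does not reach only later rows make up. A row lasts 1/10 s, in which the tool goes at most 50 mm and 8.59 degrees, less where a joint would pass 70% of its speed; a pose out of reach is approached as far as the arm can. A call with a number of a shift or a turn outside -1 to 1 is refused whole. A call with a gripper value outside its range is refused whole. The fingers move at their own pace and stop on an object; "force" is the grip in N (left out, the last holds). Time passes only in rows, so rows that repeat a pose let the fingers close. It gives the time, the measured TCP pose, the force, the opening and the grip force at its end, in the units of the state.
- manip.get_obs(): the state, without advancing time (a new reading comes with each control period).
- viewer.camera(name): name is "scene" or "top"; returns the picture (384x512x3 uint8, red, green, blue); there is no depth.
- viewer.camera_params(name): a dict with "fovy" (degrees; the focal length in pixels is half the picture's height over the tangent of half this angle, whatever the lens; pixels are square), "cx", "cy" (the principal point, pixels), "origin" and "rotation" of the camera in the world. Camera axes: x right, y down, z forward; pixel columns grow to the right and rows downward; lengths in mm; the calibration is good to about 2 mm. A picture is of the moment at which its call begins. camera_params takes no time and is no camera call.
- manip.close_job(): hands the job in; it is judged then, once.
Trained networks look in the newest picture that a camera, given by its name, has taken for a name from the list of things; names that differ only in an ending like _2 or _b are one class to them, and where a whole thing is asked for, a point or a joint stands for the part that bears it (a point fixed in the world has none). Each returns a list of dicts, best first, with "p" (0 to 1); they miss things now and then, are a little off and sometimes report something else, mostly with a low value. They report only what shows in the picture. A call takes as long as a camera call.
- nets.recognise(camera, thing): "xy" ([column, row] as shares, 0 to 1, of the picture: columns of its width, rows of its height, amid what is visible of it).
The state is a dict: "time_s": time; "qpos": joint angles; "joint_vel": joint speeds; "joint_torque": joint torques, N m; "tcp_pos": TCP position; "orientation": TCP orientation; "contact_force": force on the tool from outside, world axes, zero at the start; "wrist_torque": the same for the moment, N m; "opening": finger opening in mm; "grasp_force": force on a finger pad.
Only numpy, scipy, OpenCV 4.12 (cv2) and the standard library are available. Lean on these libraries where they do the work, as an engineer would, in place of code of your own. Each camera call takes 0.05 s, during which the arm holds its last target. There are 200 camera calls.

TASK

Swing the blue damper lever with the black knob, on top of the fume extractor, until its eye lies over the hole of the red stop, then lock it there: take the yellow-handled locking pin from the tool stand and put it down through the lever's eye and the stop's hole, fully home with its collar on the lever. Leave the red stop where it is clamped, do not disturb the other things on the bench, and let go of everything.

Things in the scene. Friction and masses are not known exactly. Their poses are not given: they have to be found in the camera images.
- extractor: Bench fume extractor, a fixed white box 220 x 280 x 110 mm (x, y, z), black grille on its -x face, 68 mm duct stub sticking out 60 mm at the back (+x), low red cap standing on the back left of its top. Origin: centre of its underside, on the table; z up. It does not move.
- damper_hinge (a point): Point on the upright axis about which the damper lever and the red stop both turn, at the height of the extractor's top (110 mm above the table), 60 mm behind (+x of) the extractor's centre. A steel hinge post 16 mm thick rises 38 mm from here.
- damper (a joint): Angle of the damper lever about the upright hinge axis, rad, 0 to 1.9. At 0 the lever points to the extractor's left front (its own -x direction turned clockwise, seen from above, by 0.95); it grows counter-clockwise seen from above, so the free end sweeps past the robot's side from +y to -y. Light friction: about 1 N at the knob moves it, and it stays where it is left.
- damper_knob (a point): Middle of the upright black round knob at the lever's free end: 20 mm diameter, 45 mm tall, from 32 to 77 mm above the extractor's top; this point is 54 mm above the top and 130 mm from the hinge axis. x points along the lever away from the hinge; z up. The lever is a flat blue bar 14 mm wide and 6 mm thick, 26 to 32 mm above the extractor's top.
- damper_eye (a point): Centre of the upper face of the eye in the lever: a plate 30 x 28 mm, 6 mm thick, with an upright 11 mm through hole (2 mm chamfer), 75 mm from the hinge axis and 32 mm above the extractor's top. x points along the lever away from the hinge; z up.
- stop (a joint): Angle of the red stop about the same axis, same zero and direction as the lever's: the lever is at its setting when both joint values are equal. The stop is clamped tight (gives way only above about 60 N) and must stay where it is.
- stop_hole (a point): Centre of the mouth of the hole in the red stop: a block 34 mm (radial) x 46 mm x 18 mm high under the lever's path; the hole is upright, 11 mm across (2 mm chamfer), through the block, 75 mm from the hinge axis; the mouth is 24 mm above the extractor's top, 2 mm below the underside of the lever. x points away from the hinge; z up.
- stand: Fixed grey tool stand 130 x 50 x 40 mm (x, y, z) with three 32 mm deep holes in a row along its x; the pin stands in the hole at x = -35 mm, a green-handled bit driver (16 mm thick, 55 mm handle) in the one at +35 mm, the middle one is empty. Origin: centre of its underside; z up.
- pin: Loose locking pin, ~60 g, 68 mm long: steel shank 8 mm thick, 28 mm long, tapered over its last 6 mm; collar 24 mm across, 4 mm thick; round yellow handle 18 mm thick, 36 mm long. Origin: tip of the shank; z to the handle: collar underside at z = 28 mm, handle 32 to 68 mm. It starts upright in the stand, collar on the stand's top. Fully home, its tip is 20 mm below the mouth of the stop's hole.
- phone_white: White smartphone lying flat, 72 x 146 x 9 mm; bystander. Origin: centre of underside.
- label_roll: Roll of white paper labels standing on its end, 72 mm across, 50 mm high; bystander. Origin: centre of underside.
- red_cap: Shallow red cap, 44 mm across, 16 mm high, open side up, on the extractor's top; bystander. Origin: centre of underside.
- screwdriver: Green-handled screwdriver lying on the table, 160 mm long; bystander. Origin: on its underside near the middle; x towards the tip.
- flux_jar: Small jar with black lid, 44 mm across, 45 mm high; bystander. Origin: centre of underside.
- driver: Green-handled bit driver standing in the tool stand, beside the pin; bystander. Handle 16 mm thick; origin: lower end of its shank, handle from 28 to 83 mm above it.

How it is judged (in metres and radians):
On the way, in this order (a step that is already met when the one before it is completed fails the run):
1. the damper lever stands at the red stop's angle (within 0.05 rad) (angle between the x axis of damper_eye and the x axis of stop_hole, either way round below 0.05 rad), for 0.2 s.
2. the locking pin is through the lever's eye and the stop's hole, fully home (z of pin in the frame of stop_hole below -0.0165 m and horizontal distance between pin and stop_hole below 0.004 m and horizontal distance between pin and damper_eye below 0.004 m and angle between pin's own z axis and vertical below 0.12 rad), for 0.2 s.
At the end, for the whole second after the job is handed in: The lever is within 0.05 rad of the stop's angle; the pin stands upright (within 0.12 rad) through the eye and the stop's hole, its tip at least 16.5 mm below the mouth of the stop's hole (20 mm is fully home) and within 4 mm of both hole axes; pin and lever are at rest (all of step 2 and angle between the x axis of damper_eye and the x axis of stop_hole, either way round below 0.05 rad and linear speed of pin below 0.02 m/s and velocity of joint damper between -0.05 and 0.05 rad/s); the robot touches nothing.
It fails at once if the red stop was shifted by more than 4 mm (distance of stop_hole from where it was at the start of the episode above 0.004 m).
It fails at once if a bystander was moved by more than 30 mm (distance of any of phone_white, label_roll, red_cap, screwdriver, flux_jar, driver from where it was at the start of the episode above 0.03 m).
It also fails if it takes over 58 s, if anything falls off the work surface, if the arm or the gripper's body presses on something with over 40 N, if the wrist force passes 120 N, or if a joint passes its speed limit or range.

## Working session

There is one attempt and no reset: what is moved stays moved. The work goes in short steps, Python scripts to look and compute and a tool call to move; the robot and the scene stay as the last step left them, time stands still between calls to the robot, and variables do not carry over. Pictures are saved under pics/ and viewed, at most 10 in all, crops included, and the job is handed in when it is done.

Besides the shell and the picture viewer there is one more tool, called after ">>>" as name(argument=value, ...), one argument or row to a line, values as JSON. carry_out: Moves the arm, as the interface text tells. Shift numbers are shares of 0.25 m and turn numbers shares of 180 degrees, none past 1 either way. Its arguments: {"type":"object","properties":{"targets":{"type":"array","items":{"type":"array","items":{"type":"array","items":{"type":"number"}}}},"force":{"type":"number"}},"required":["targets"]}

```bash
mkdir -p pics; cat > h.py <<'E'
import numpy as np, cv2
from cell import manip, viewer, nets
def P(n): return viewer.camera_params(n)
def ray(n,px):
    p=P(n); f=192/np.tan(np.radians(p['fovy'])/2)
    d=np.array([(px[0]-p['cx'])/f,(px[1]-p['cy'])/f,1.]); return np.array(p['origin']),np.array(p['rotation'])@d
def atz(n,px,z):
    o,d=ray(n,px); return o+d*(z-o[2])/d[2]
def proj(n,X):
    p=P(n); f=192/np.tan(np.radians(p['fovy'])/2)
    c=np.array(p['rotation']).T@(np.array(X,float)-np.array(p['origin'])); return np.array([p['cx']+f*c[0]/c[2],p['cy']+f*c[1]/c[2]])
def tri(a,b):
    (o1,d1),(o2,d2)=ray('top',a),ray('scene',b)
    s=np.linalg.lstsq(np.c_[d1,-d2],o2-o1,rcond=None)[0]; p,q=o1+s[0]*d1,o2+s[1]*d2
    return (p+q)/2,np.linalg.norm(p-q)
def save(n,name,im=None,crop=None,k=1):
    im=viewer.camera(n) if im is None else im
    if crop: im=im[crop[1]:crop[3],crop[0]:crop[2]]
    cv2.imwrite('pics/'+name,cv2.resize(im[:,:,::-1],None,fx=k,fy=k,interpolation=cv2.INTER_CUBIC))
E
python3 - <<'E'
from h import *
a=viewer.camera('top');b=viewer.camera('scene')
save('',  'top1.png',a,k=1.5);save('','scene1.png',b,k=1.5)
for n in('top','scene'):
    p=P(n);print(n,p['fovy'],p['cx'],p['cy'],np.round(p['origin']),np.round(p['rotation'],2).tolist())
    for t in('damper_knob','damper_eye','stop_hole','pin','stand','extractor','damper_hinge','red_cap','driver'):
        print(n,t,[(np.round(np.array(r['xy'])*[512,384],1).tolist(),round(r['p'],2)) for r in nets.recognise(n,t)[:2]])
o=manip.get_obs();print(o['time_s'],np.round(o['orientation'],3).tolist(),o['opening'])
E
```

```text
top 51.87162133132272 252.41554545609617 191.36561828392627 [ 461.    4. 1281.] [[0.0, -0.99, 0.11], [-1.0, 0.0, 0.03], [-0.03, -0.11, -0.99]]
top damper_knob [([207.9, 196.9], 0.73)]
top damper_eye [([203.6, 197.0], 0.79)]
top stop_hole [([328.2, 170.6], 0.63), ([225.4, 197.0], 0.52)]
top pin [([357.8, 251.2], 0.54)]
top stand [([353.8, 242.7], 0.7)]
top extractor [([219.2, 194.3], 0.88), ([225.6, 197.1], 0.66)]
top damper_hinge [([226.1, 195.0], 0.72)]
top red_cap [([181.2, 170.7], 0.47), ([207.6, 193.7], 0.37)]
top driver []
scene 56.9753648788472 259.777299717917 196.15351806346268 [1086. -497.  625.] [[0.68, 0.41, -0.6], [0.73, -0.37, 0.57], [0.01, -0.83, -0.55]]
scene damper_knob [([304.3, 173.0], 0.91)]
scene damper_eye [([299.8, 167.5], 0.71)]
scene stop_hole [([294.7, 186.9], 0.76)]
scene pin [([125.1, 242.4], 0.59)]
scene stand [([141.9, 261.9], 0.95)]
scene extractor [([301.6, 212.9], 0.95)]
scene damper_hinge [([298.9, 210.3], 0.75)]
scene red_cap [([345.0, 178.5], 0.46)]
scene driver [([147.7, 248.1], 0.58), ([308.2, 171.4], 0.43)]
1.0 [[0.956, 0.292, 0.0], [0.292, -0.956, -0.0], [0.0, 0.0, -1.0]] 85.33141030943729
```

View pics/top1.png

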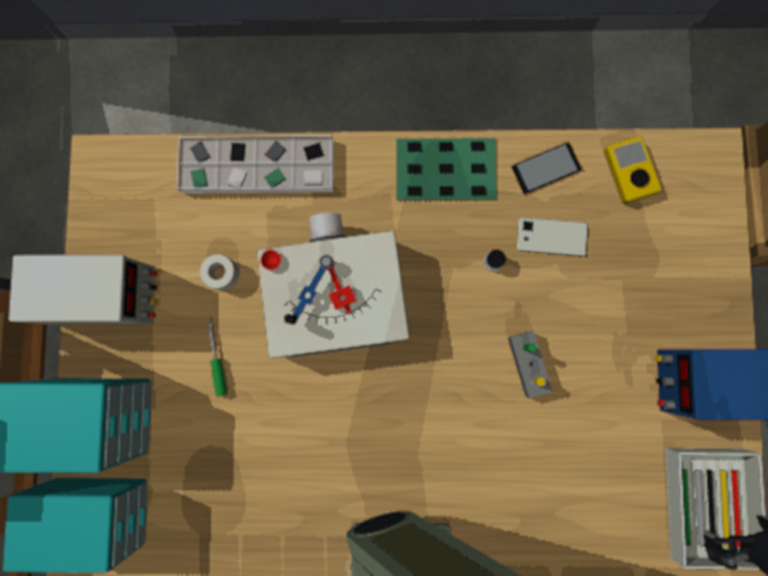

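View pics/scene1.png

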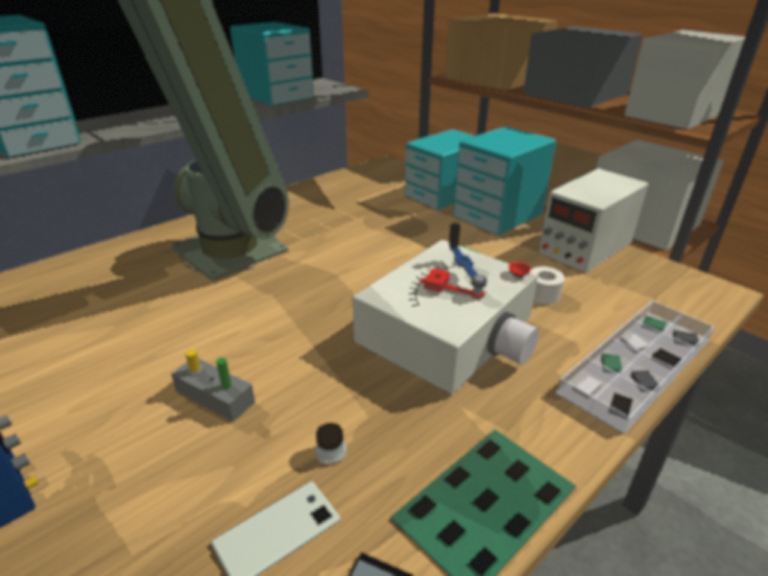

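Top (x1.5): hinge post (326,261), lever eye (307,296), knob (291,319), red stop (342,297), yellow pin (541,382), driver (531,348). Scene (x1.5): pin (193,358), knob (455,235), stop (436,281), hinge post (479,281).

```bash
python3 - <<'E'
from h import *
a=viewer.camera('top');b=viewer.camera('scene')
A=cv2.resize(a[145:245,165:285],None,fx=6,fy=6,interpolation=cv2.INTER_CUBIC)
B=cv2.resize(b[140:240,230:350],None,fx=6,fy=6,interpolation=cv2.INTER_CUBIC)
cv2.imwrite('pics/t2.png',A[:,:,::-1]);cv2.imwrite('pics/s2.png',B[:,:,::-1])
def blob(im,lo,hi,box):
    x0,y0,x1,y1=box;h=cv2.cvtColor(im[y0:y1,x0:x1],cv2.COLOR_RGB2HSV)
    m=cv2.inRange(h,lo,hi);n,l,s,c=cv2.connectedComponentsWithStats(m)
    return [(np.round(c[i]+[x0,y0],2).tolist(),s[i].tolist()) for i in range(1,n) if s[i][4]>4]
print('yel top',blob(a,(22,120,80),(35,255,255),(330,210,380,270)))
print('yel sc',blob(b,(20,120,80),(35,255,255),(110,220,170,280)))
print('grn top',blob(a,(45,100,40),(85,255,255),(330,210,380,270)))
print('grn sc',blob(b,(45,100,40),(85,255,255),(110,220,170,280)))
print('blue top',blob(a,(100,120,40),(125,255,255),(165,145,285,245)))
print('red top',blob(a,(0,150,80),(8,255,255),(165,145,285,245)))
# hinge hypothesis
for nm,px,z in(('hinge',(217.3,174),148),('eye',(204.7,197.3),142),('knob',(194,212.7),187),('stop',(228,198),134),('pin',(360.7,254.7),80),('driver',(354,232),95)):
    print(nm,np.round(atz('top',px,z),1))
E
```

```text
yel top [([359.66, 253.85], [26, 41, 8, 7, 41])]
yel sc [([127.99, 239.08], [13, 12, 10, 16, 119]), ([152.43, 244.0], [42, 21, 2, 7, 7])]
grn top [([352.97, 231.3], [19, 19, 8, 6, 33])]
grn sc [([148.82, 248.28], [35, 19, 8, 20, 98])]
blue top [([205.21, 195.12], [31, 33, 20, 34, 133])]
red top [([180.4, 172.8], [10, 22, 12, 13, 127]), ([227.09, 195.77], [54, 33, 18, 31, 222])]
hinge [632.2 145.6 148. ]
eye [564.7 182.3 142. ]
knob [517.5 204.5 187. ]
stop [563.4 115.1 134. ]
pin [ 398.3 -278.    80. ]
driver [ 465.5 -256.6   95. ]
```

View pics/t2.png

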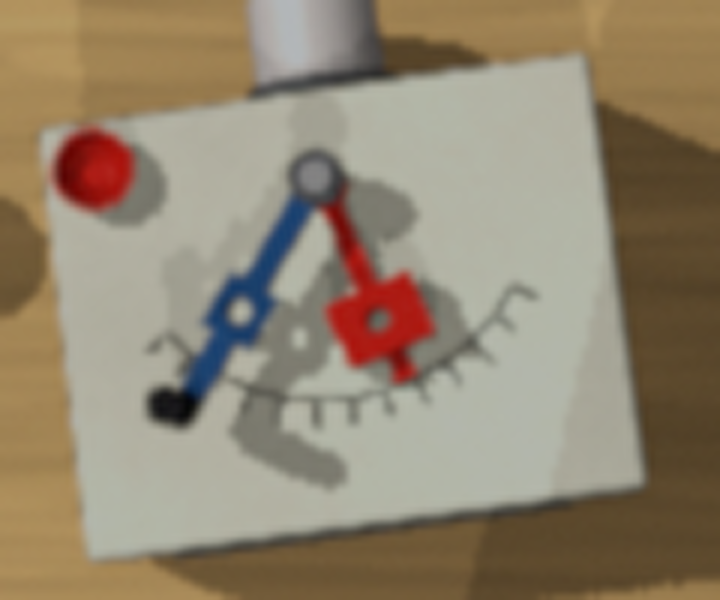

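View pics/s2.png

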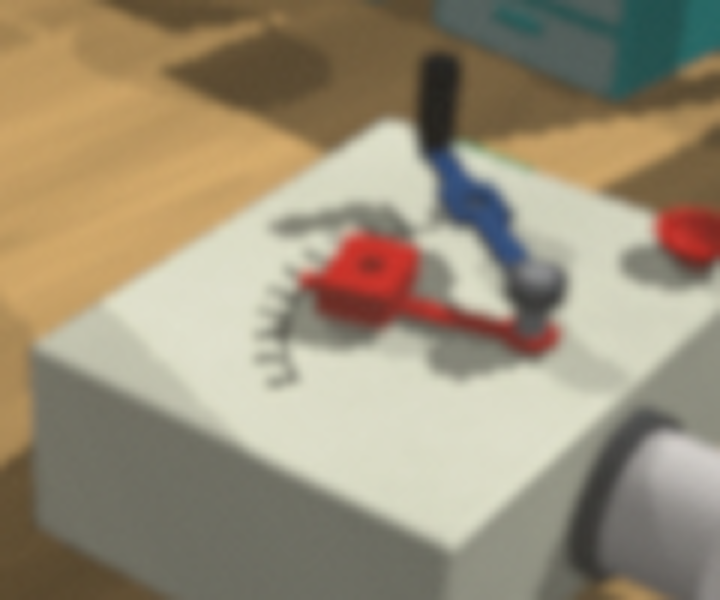

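Top crop (x6): stop hole (379,320), eye (241,312), hinge top (316,174), extractor corners (43,130),(583,55),(643,485),(90,558). Scene crop: stop hole (372,265), eye (478,203), corners (35,347),(450,550). I'll fit the extractor model to these.

```bash
cat > fit.py <<'E'
from h import *
from scipy.optimize import least_squares
c=lambda X,Y,ox,oy:np.array([(X+.5)/6-.5+ox,(Y+.5)/6-.5+oy])
T=lambda X,Y:c(X,Y,165,145); S=lambda X,Y:c(X,Y,230,140)
R=lambda a:np.array([[np.cos(a),-np.sin(a)],[np.sin(a),np.cos(a)]])
def model(p):
    x,y,yaw,dl,ds=p[:5];O=np.array([x,y]);H=O+R(yaw)@[60,0]
    L=lambda r,q:H+R(yaw-.95+q)@[-r,0]
    k=lambda u,v:np.r_[O+R(yaw)@[u,v],110]
    return dict(H=np.r_[H,148],eye=np.r_[L(75,dl),142],stop=np.r_[L(75,ds),134],kt=np.r_[L(130,dl),187],km=np.r_[L(130,dl),164],
      bl=k(110,140),br=k(110,-140),fr=k(-110,-140),fl=k(-110,140))
obs=[('top','H',T(316,174),1),('top','eye',T(241,312),1),('top','stop',T(379,320),1),('top','kt',T(163,403),.4),
 ('top','bl',T(43,130),.7),('top','br',T(583,55),.7),('top','fr',T(643,485),.7),('top','fl',T(90,558),.7),
 ('scene','eye',S(478,203),1),('scene','stop',S(372,265),1),('scene','kt',S(440,60),.4),('scene','fr',S(35,347),.5),('scene','br',S(450,550),.6)]
def res(p,w=True):
    m=model(p);off={'top':p[5:7],'scene':p[7:9]};r=[]
    for n,k,px,wt in obs: r.append((proj(n,m[k])+off[n]-px)*(wt if w else 1))
    return np.r_[np.concatenate(r),np.array(p[5:])/1.0*.5] if w else r
if __name__=='__main__':
    s=least_squares(res,[575,130,.13,.5,1.4,0,0,0,0]);p=s.x
    print(np.round(p,3))
    for o,r in zip(obs,res(p,False)):print(o[0],o[1],np.round(r,2))
    for k,v in model(p).items():print(k,np.round(v,1))
    a,b=p[5:7],p[7:9]
    def f2(q):
        u=np.array([np.cos(q[2]),np.sin(q[2])]);pin=q[:2];dr=pin+70*u
        return np.r_[proj('top',np.r_[pin,75])+a-(359.66,253.85),proj('scene',np.r_[pin,62])+b-(127.99,239.08),
          .7*(proj('top',np.r_[dr,90])+a-(352.97,231.3)),.7*(proj('scene',np.r_[dr,68])+b-(148.82,248.28))]
    s=least_squares(f2,[398,-278,.3]);print('pin',np.round(s.x,3),np.round(s.fun,2))
    import json;json.dump(p.tolist(),open('p.json','w'))
E
python3 fit.py
```

```text
[ 5.72909e+02  1.38241e+02  1.32000e-01  3.11000e-01  1.23100e+00
  4.20000e-02 -1.31000e-01 -1.15000e-01  2.01000e-01]
top H [-0.11  0.24]
top eye [-0.08 -0.13]
top stop [-0.05 -0.16]
top kt [0.63 0.39]
top bl [-0.77 -0.59]
top br [ 0.93 -0.5 ]
top fr [0.78 0.49]
top fl [-0.69  0.64]
scene eye [-0.1 -0.2]
scene stop [0.15 0.06]
scene kt [0.6  0.12]
scene fr [-1.1  -0.16]
scene br [0.45 0.3 ]
H [632.4 146.2 148. ]
eye [566.8 182.6 142. ]
stop [563.7 116.1 134. ]
kt [518.7 209.2 187. ]
km [518.7 209.2 164. ]
bl [663.5 291.5 110. ]
br [700.4  14.  110. ]
fr [482.4 -15.1 110. ]
fl [445.4 262.5 110. ]
pin [ 3.97625e+02 -2.77043e+02  2.85000e-01] [0.35 0.86 0.8  0.97 0.69 0.57 0.55 0.02]
```

```bash
cat > go.py <<'E'
import sys
from h import *
# usage: go.py x,y,z x,y,z ... -> shares in present tool axes
o=manip.get_obs();R=np.array(o['orientation']);t=np.array(o['tcp_pos'])
print('t',round(o['time_s'],2),np.round(t,1),'R',np.round(R[:,1],3),'F',np.round(o['contact_force'],1),'op',round(o['opening'],1))
for a in sys.argv[1:]:
    g=np.array([float(v) for v in a.split(',')]);print(a,np.round(R.T@(g-t)/250,3))
E
python3 go.py 260,-350,240 400,-80,250 518.7,209.2,250 518.7,209.2,150
```

```text
t 1.1 [ 168.2 -549.9  192.1] R [ 0.292 -0.956  0.   ] F [ 1.  -0.2  0.1] op 85.4
260,-350,240 [ 0.585 -0.657 -0.192]
400,-80,250 [ 1.436 -1.526 -0.232]
518.7,209.2,250 [ 2.229 -2.494 -0.232]
518.7,209.2,150 [ 2.229 -2.494  0.168]
```

>>> carry_out(
  targets=[
    [[1,0.11,-0.125,-0.06,0],[1,0.22,-0.25,-0.12,0],[1,0.33,-0.375,-0.18,0],[1,0.44,-0.5,-0.232,0],[1,0.56,-0.625,-0.232,0]],
  ],
)

```text
time_s: 1.6
tcp_pos: [257.3, -359.0, 252.1]
orientation: [[0.957, 0.292, 0.003], [0.292, -0.957, -0.004], [0.001, 0.004, -1.0]]
contact_force: [1.0, -0.3, 0.4]
opening: 85.4
grasp_force: 0.0
```

>>> carry_out(
  targets=[
    [[1,0.11,-0.125,0,0],[1,0.22,-0.25,0,0],[1,0.33,-0.375,0,0],[1,0.44,-0.5,0,0],[1,0.56,-0.625,0,0]],
  ],
)

```text
time_s: 2.1
tcp_pos: [344.8, -167.6, 250.4]
orientation: [[0.956, 0.292, 0.001], [0.292, -0.956, -0.001], [0.001, 0.001, -1.0]]
contact_force: [0.3, -0.4, 0.2]
opening: 85.4
grasp_force: 0.0
```

>>> carry_out(
  targets=[
    [[1,0.11,-0.125,0,0],[1,0.22,-0.25,0,0],[1,0.33,-0.375,0,0],[1,0.44,-0.5,0,0],[1,0.56,-0.625,0,0]],
  ],
)

```text
time_s: 2.6
tcp_pos: [433.0, 22.9, 250.4]
orientation: [[0.956, 0.293, 0.001], [0.293, -0.956, -0.0], [0.001, 0.001, -1.0]]
contact_force: [-0.3, -1.1, 0.1]
opening: 85.2
grasp_force: 0.0
```

>>> carry_out(
  targets=[
    [[1,0.11,-0.125,0,0],[1,0.22,-0.25,0,0],[1,0.33,-0.375,0,0],[1,0.44,-0.5,0,0],[1,0.55,-0.62,0,0]],
  ],
)

```text
time_s: 3.1
tcp_pos: [519.3, 211.5, 250.1]
orientation: [[0.956, 0.293, 0.0], [0.293, -0.956, -0.0], [0.0, 0.0, -1.0]]
contact_force: [0.6, 0.3, -0.8]
opening: 85.4
grasp_force: 0.0
```

```bash
python3 go.py 518.7,209.2,250 518.7,209.2,150
```

```text
t 3.1 [519.3 211.5 250.1] R [ 0.293 -0.956  0.   ] F [ 0.6  0.3 -0.8] op 85.4
518.7,209.2,250 [-0.005  0.008  0.   ]
518.7,209.2,150 [-0.005  0.008  0.4  ]
```

>>> carry_out(
  targets=[
    [[1,-0.005,0.008,0.2,0],[1,-0.005,0.008,0.4,0],[-1,-0.005,0.008,0.4,0],[-1,-0.005,0.008,0.4,0],[-1,-0.005,0.008,0.4,0]],
  ],
  force=25,
)

```text
time_s: 3.6
tcp_pos: [520.4, 208.0, 153.2]
orientation: [[0.956, 0.292, 0.005], [0.292, -0.956, 0.002], [0.006, -0.0, -1.0]]
contact_force: [0.2, -0.9, 0.7]
opening: 44.0
grasp_force: 0.0
```

>>> carry_out(
  targets=[
    [[-1,0,0,0,0],[-1,0,0,0,0],[-1,0,0,0,0]],
  ],
)

```text
time_s: 3.9
tcp_pos: [518.9, 207.5, 151.4]
orientation: [[0.956, 0.292, 0.002], [0.292, -0.956, 0.001], [0.002, -0.0, -1.0]]
contact_force: [0.2, 0.1, 0.2]
opening: 0.3
grasp_force: 0.0
```

```bash
python3 - <<'E'
from h import *;import json
from fit import model
p=json.load(open('p.json'))
o=manip.get_obs();R=np.array(o['orientation']);t=np.array(o['tcp_pos']);print(o['time_s'],t,o['contact_force'],o['opening'],o['grasp_force'])
H=model(p)['H'][:2];d=t[:2]-H;print('radius',np.hypot(*d),'q',np.arctan2(-d[1],-d[0])-p[2]+.95)
a0=np.arctan2(-d[1],-d[0]);r=np.hypot(*d);a1=p[2]-.95+p[4]
for a in np.linspace(a0,a1,7):
    g=np.r_[H-r*np.array([np.cos(a),np.sin(a)]),t[2]];print(np.round(g,1),np.round(R.T@(g-t)/250,3))
E
```

```text
3.9 [518.86189423 207.4567019  151.37465714] [0.22473133 0.13549201 0.17858188] 0.3424669084032559 0.0
radius 129.01089635418342 q 0.32248079206710756
[518.9 207.5 151.4] [0. 0. 0.]
[510.9 189.6 151.4] [-0.051  0.059 -0.   ]
[505.8 170.8 151.4] [-0.093  0.125 -0.   ]
[503.5 151.5 151.4] [-0.124  0.196 -0.   ]
[504.2 132.  151.4] [-0.145  0.272 -0.   ]
[507.8 112.8 151.4] [-0.153  0.349 -0.   ]
[514.2  94.4 151.4] [-0.15   0.427 -0.   ]
```

The fingers closed on nothing, so the knob isn't where I thought; I'll look.

```bash
python3 - <<'E'
from h import *
a=viewer.camera('top');b=viewer.camera('scene')
A=cv2.resize(a[145:245,165:285],None,fx=4,fy=4,interpolation=cv2.INTER_CUBIC)
B=cv2.resize(b[140:240,230:350],None,fx=4,fy=4,interpolation=cv2.INTER_CUBIC)
cv2.imwrite('pics/c3.png',np.vstack([A,B])[:600*2,:,::-1][::1] if 0 else np.hstack([A,B])[:,:,::-1][:, :960][:,:])
im=cv2.imread('pics/c3.png');cv2.imwrite('pics/c3.png',cv2.resize(im,(800,333)))
for n,X in(('top',(518.9,207.5,151.4)),('scene',(518.9,207.5,151.4))):print(n,proj(n,X))
E
```

```text
top [195.23741822 212.86492178]
scene [302.31289699 161.01048216]
```

View pics/c3.png

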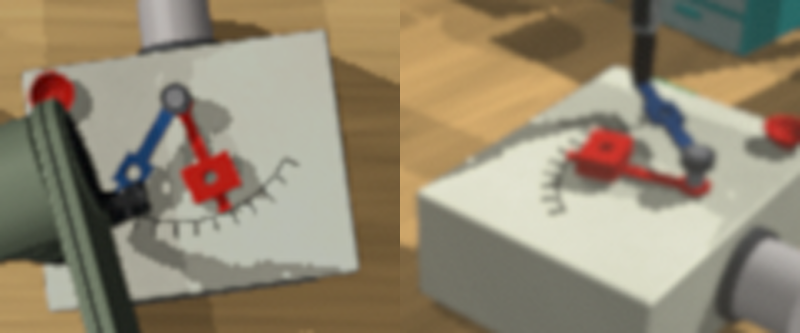

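```bash
python3 - <<'E'
from h import *
print('start tcp',proj('top',(168,-550,192)),proj('scene',(168,-550,192)))
for a in((209.4,206),(205,207),(200,207)):
  print(tri(a,(303,163)),tri(a,(302,155)))
o=manip.get_obs();print(o['qpos'],o['opening'],o['time_s'])
a=viewer.camera('top')
cv2.imwrite('pics/t4.png',cv2.resize(a[170:290,130:240],None,fx=5,fy=5,interpolation=cv2.INTER_CUBIC)[:,:,::-1])
E
```

```text
start tcp [478.17238389 346.56856578] [-50.89235927 198.53004071]
(array([542.97345379, 169.68197862, 167.45934444]), np.float64(14.739158464939887)) (array([540.91466351, 165.77309985, 192.33370208]), np.float64(13.827354422698317))
(array([538.13264415, 180.82814967, 161.81336922]), np.float64(8.286254491268988)) (array([536.15985314, 176.61064484, 187.1476224 ]), np.float64(7.508898110073502))
(array([534.90225241, 192.56384939, 156.84789531]), np.float64(1.4881794955740935)) (array([532.98322619, 188.02030999, 182.61113005]), np.float64(2.0505315355276967))
[ 3.59924456e-01  3.22565706e-01  1.66909820e+00 -1.23789581e-04
  1.14882927e+00  1.63414712e+00] -0.08193387980664736 4.0
```

View pics/t4.png

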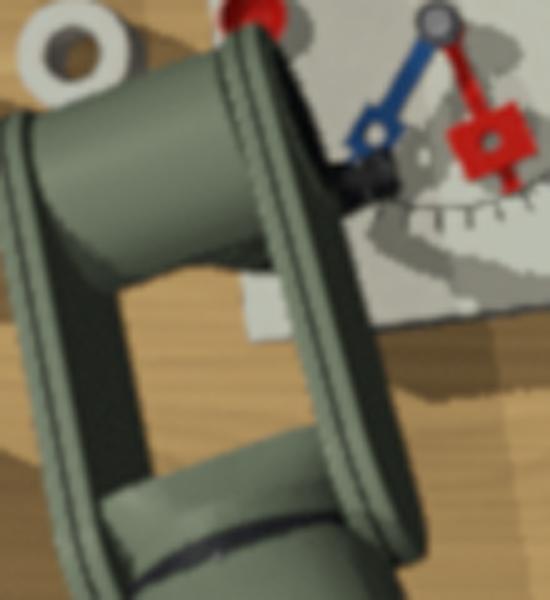

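The black part right of the wrist at (209,206) fits a finger knuckle; lever's eye is unmoved. I'll overlay the expected TCP and knob axis on the scene view.

```bash
python3 - <<'E'
from h import *
b=viewer.camera('scene')
x0,y0,k=250,80,6
B=cv2.resize(b[y0:y0+100,x0:x0+130],None,fx=k,fy=k,interpolation=cv2.INTER_CUBIC)[:,:,::-1].copy()
B=cv2.convertScaleAbs(B,alpha=1.8,beta=30)
t=lambda X:tuple(int(v) for v in (proj('scene',X)-[x0,y0]+.5)*k)
cv2.line(B,t((518.9,207.5,151.4)),t((518.9,207.5,240)),(0,255,255),1)
cv2.line(B,t((518.7,209.2,142)),t((518.7,209.2,187)),(255,0,255),1)
cv2.circle(B,t((518.9,207.5,151.4)),5,(0,255,255),1)
cv2.imwrite('pics/s5.png',B)
E
```

```text
(no output)
```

View pics/s5.png

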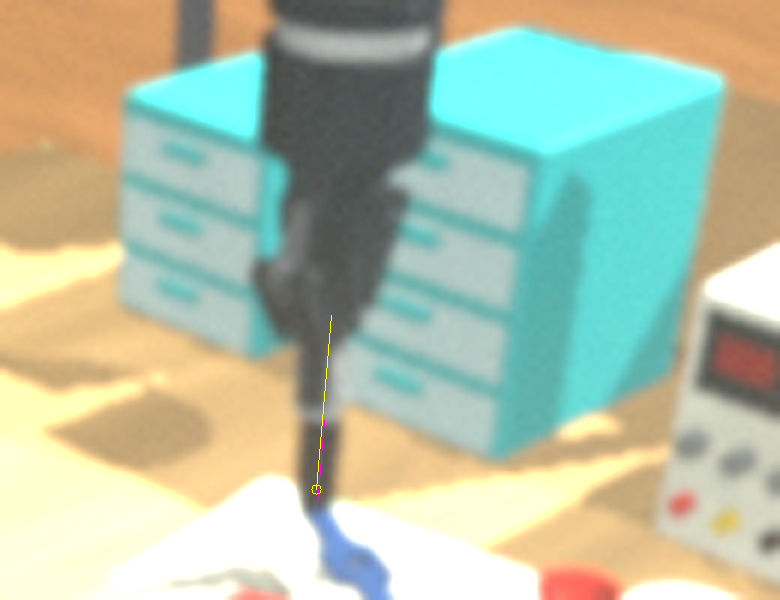

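The overlay TCP agrees laterally with the gripper; whether the knob is between the pads is ambiguous. I'll test by a short move along the arc and look at the eye.

>>> carry_out(
  targets=[
    [[-1,-0.025,0.03,0,0],[-1,-0.05,0.06,0,0],[-1,-0.072,0.09,0,0],[-1,-0.093,0.125,0,0],[-1,-0.093,0.125,0,0]],
  ],
)

```text
time_s: 4.6
tcp_pos: [504.7, 169.2, 150.2]
orientation: [[0.957, 0.291, -0.0], [0.291, -0.957, -0.001], [-0.0, 0.0, -1.0]]
contact_force: [0.4, 0.3, -0.7]
opening: 0.2
grasp_force: 0.0
```

```bash
cat >> h.py <<'E'
def blob(im,lo,hi,box,m=4):
    x0,y0,x1,y1=box;h=cv2.cvtColor(im[y0:y1,x0:x1],cv2.COLOR_RGB2HSV)
    M=cv2.inRange(h,lo,hi);n,l,s,c=cv2.connectedComponentsWithStats(M)
    return [(np.round(c[i]+[x0,y0],2).tolist(),s[i].tolist()) for i in range(1,n) if s[i][4]>m]
E
python3 - <<'E'
from h import *
a=viewer.camera('top');b=viewer.camera('scene');o=manip.get_obs();print(o['tcp_pos'],o['opening'],o['contact_force'])
print(blob(a,(100,120,40),(125,255,255),(165,145,285,245)),blob(b,(100,120,40),(125,255,255),(230,140,350,240)))
A=cv2.resize(a[150:240,165:285],(396,297),interpolation=cv2.INTER_CUBIC);B=cv2.resize(b[130:220,240:360],(396,297),interpolation=cv2.INTER_CUBIC)
cv2.imwrite('pics/c6.png',cv2.convertScaleAbs(np.hstack([A,B])[:,:,::-1],alpha=1.4,beta=20))
E
```

```text
[505.28690346 170.36376333 150.26999064] 0.1335189133706196 [-0.55030049  0.05368722  0.0043206 ]
[([211.09, 184.86], [42, 33, 9, 15, 44])] [([305.8, 170.88], [73, 26, 6, 10, 25]), ([312.15, 177.69], [79, 34, 7, 9, 26])]
```

View pics/c6.png

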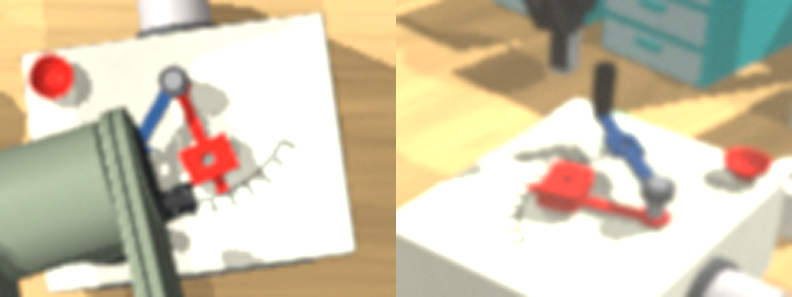

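The knob stayed put: the gripper tip now shows at scene px (291,150.6), knob still at (303,150–165). The tip isn't where the state puts it by projection; let me quantify.

```bash
python3 - <<'E'
from h import *
print('tcp proj',proj('scene',(505,170.4,150.3)),proj('top',(505,170.4,150.3)))
for z in(150,165,180,190,200,215):print(z,np.round(atz('scene',(291.2,150.6),z),1),np.round(atz('scene',(303,148.5),z),1),'top black',np.round(atz('top',(219,211.5),z),1))
b=viewer.camera('scene');a=viewer.camera('top')
for n,im in(('top',a),('scene',b)):
  for t in('damper_knob',):print(n,[(np.round(np.array(r['xy'])*[512,384],1),round(r['p'],2)) for r in nets.recognise(n,t)])
# dark blob in scene near gripper
g=cv2.cvtColor(b,cv2.COLOR_RGB2GRAY);sub=g[100:165,275:310]
print('\n'.join(''.join('#' if v<35 else '+' if v<60 else '.' for v in r) for r in sub))
E
```

```text
tcp proj [289.85535618 163.79901019] [208.05912586 217.73524667]
150 [450.5 235.3 150. ] [465.  272.7 150. ] top black [523.  139.1 150. ]
165 [470.6 212.2 165. ] [484.6 248.4 165. ] top black [522.1 137.3 165. ]
180 [490.6 189.  180. ] [504.2 224.1 180. ] top black [521.3 135.5 180. ]
190 [504.  173.6 190. ] [517.2 207.9 190. ] top black [520.8 134.3 190. ]
200 [517.4 158.2 200. ] [530.3 191.7 200. ] top black [520.2 133.1 200. ]
215 [537.4 135.1 215. ] [549.9 167.4 215. ] top black [519.4 131.3 215. ]
top []
scene [(array([365.8, 190.3]), 0.73), (array([306.8, 173.4]), 0.72), (array([299. , 211.5]), 0.32)]
....+###########################++.
....+###########################+..
....+##########################++..
....+##########################++..
....+##########################++..
....++#########################++..
.....++########################++..
......++######################++...
.......++###################++++...
........++#################++++....
.........+################++.......
.........+################++.......
.........+###############+++.......
........++######
[... 1155 characters left out ...]
................
............+++++..................
............+++++..................
............+++++..................
............+++++..........+++.....
..............++..........+++++....
.........................++++++....
.........................++++++....
.........................++++#+....
.........................++++++....
.........................++++++....
.........................++++++....
.........................+++#++....
.........................++++++....
.........................++++++....
.........................++++++....
.........................++++++....
..........................++++.....
..........................++++.....
..........................+++......
```

At z≈190 both tip sightings agree with the state's x,y, so the real fingertips are ~39 mm higher than the reported TCP (cross-checks with passing over the 187 mm knob without force). I'll re-approach lower, carefully.

>>> carry_out(
  targets=[
    [[1,0,0,-0.1,0],[1,0,0,-0.1,0],[1,0.05,-0.066,-0.1,0],[1,0.097,-0.133,-0.1,0],[1,0.097,-0.133,-0.1,0]],
  ],
)

```text
time_s: 5.4
tcp_pos: [519.3, 211.9, 174.3]
orientation: [[0.956, 0.295, 0.0], [0.295, -0.956, 0.001], [0.0, -0.001, -1.0]]
contact_force: [-0.5, -0.4, 0.8]
opening: 72.6
grasp_force: 0.0
```

>>> carry_out(
  targets=[
    [[1,0,0,0.08,0],[1,0,0,0.14,0],[1,0,0,0.2,0],[1,0,0,0.25,0],[1,0,0,0.25,0]],
  ],
)

```text
time_s: 5.9
tcp_pos: [517.2, 209.0, 110.5]
orientation: [[0.956, 0.293, -0.004], [0.293, -0.956, -0.002], [-0.005, 0.001, -1.0]]
contact_force: [0.6, 0.6, -0.7]
opening: 85.5
grasp_force: 0.0
```

>>> carry_out(
  targets=[
    [[-1,0,0,0,0],[-1,0,0,0,0],[-1,0,0,0,0],[-1,0,0,0,0],[-1,0,0,0,0]],
  ],
)

```text
time_s: 6.4
tcp_pos: [519.1, 209.5, 113.2]
orientation: [[0.956, 0.292, 0.001], [0.292, -0.956, -0.0], [0.001, 0.0, -1.0]]
contact_force: [1.0, -0.4, 0.6]
opening: 19.3
grasp_force: 26.0
```

```bash
cat > arc.py <<'E'
from h import *;import json
from fit import model
p=json.load(open('p.json'))
o=manip.get_obs();R=np.array(o['orientation']);t=np.array(o['tcp_pos']);print(o['time_s'],np.round(t,1),o['contact_force'],o['opening'])
H=model(p)['H'][:2];d=t[:2]-H;print('radius',np.hypot(*d),'q',np.arctan2(-d[1],-d[0])-p[2]+.95,'goal',p[4])
a0=np.arctan2(-d[1],-d[0]);a1=p[2]-.95+p[4]
for f in np.linspace(0,1,6):
    a=a0+f*(a1-a0);r=np.hypot(*d)*(1-f)+130*f
    g=np.r_[H-r*np.array([np.cos(a),np.sin(a)]),t[2]];print(np.round(g,1),np.round(R.T@(g-t)/250,3))
E
python3 arc.py
```

```text
6.4 [519.1 209.5 113.2] [ 1.03855579 -0.37135061  0.61240877] 19.336052393833345
radius 129.7734278430697 q 0.3076620886851804 goal 1.230527178599657
[519.1 209.5 113.2] [-0.  0.  0.]
[509.4 187.7 113.2] [-0.063  0.072 -0.   ]
[503.8 164.4 113.2] [-0.111  0.155 -0.   ]
[502.6 140.5 113.2] [-0.144  0.245 -0.   ]
[505.8 116.7 113.2] [-0.159  0.339 -0.   ]
[513.3  94.  113.2] [-0.157  0.435 -0.   ]
```

>>> carry_out(
  targets=[
    [[-1,-0.033,0.035,0,0],[-1,-0.063,0.072,0,0],[-1,-0.089,0.113,0,0],[-1,-0.111,0.155,0,0],[-1,-0.129,0.2,0,0]],
  ],
)

```text
time_s: 6.9
tcp_pos: [498.9, 152.0, 113.0]
orientation: [[0.956, 0.293, -0.005], [0.293, -0.956, 0.001], [-0.005, -0.002, -1.0]]
contact_force: [-7.3, 4.2, 6.7]
opening: 18.8
grasp_force: 26.7
```

>>> carry_out(
  targets=[
    [[-1,-0.015,0.045,0,0],[-1,-0.024,0.092,0,0],[-1,-0.03,0.139,0,0],[-1,-0.03,0.187,0,0],[-1,-0.028,0.235,0,0]],
  ],
)

```text
time_s: 7.4
tcp_pos: [510.8, 93.1, 112.7]
orientation: [[0.956, 0.293, -0.003], [0.293, -0.956, -0.0], [-0.003, -0.001, -1.0]]
contact_force: [-4.0, 2.2, 4.3]
opening: 19.4
grasp_force: 26.7
```

>>> carry_out(
  targets=[
    [[-1,0,0,0,0],[-1,0,0,0,0]],
  ],
)

```text
time_s: 7.6
tcp_pos: [511.3, 92.3, 112.6]
orientation: [[0.957, 0.292, -0.003], [0.292, -0.957, -0.003], [-0.004, 0.001, -1.0]]
contact_force: [-5.6, -4.0, 6.6]
opening: 19.3
grasp_force: 26.9
```

```bash
python3 arc.py; python3 - <<'E'
from h import *
b=viewer.camera('scene');a=viewer.camera('top')
x0,y0=255,150
save('','s7.png',b,(250,140,350,215),4);save('','t7.png',a,(180,150,280,225),4)
im=np.hstack([cv2.imread('pics/t7.png'),cv2.imread('pics/s7.png')]);cv2.imwrite('pics/c7.png',im)
E
```

```text
7.6 [511.3  92.3 112.6] [-5.5896056  -4.01256281  6.58337564] 19.32696537055382
radius 132.5711914614908 q 1.2361324908621205 goal 1.230527178599657
[511.3  92.3 112.6] [0. 0. 0.]
[511.7  92.6 112.6] [ 0.002 -0.001 -0.   ]
[512.1  93.  112.6] [ 0.004 -0.002 -0.   ]
[512.5  93.3 112.6] [ 0.006 -0.003 -0.   ]
[512.9  93.7 112.6] [ 0.008 -0.003 -0.   ]
[513.3  94.  112.6] [ 0.01  -0.004 -0.   ]
```

View pics/c7.png

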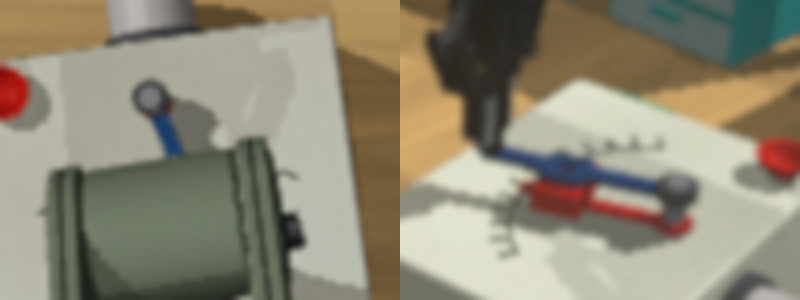

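Lever sits right over the stop (scene crop: blue eye plate directly above red block at (565,170)). Small trim, then release and rise.

>>> carry_out(
  targets=[
    [[-1,0.01,-0.004,0,0],[-1,0.01,-0.004,0,0],[1,0.01,-0.004,0,0],[1,0.01,-0.004,0,0],[1,0.01,-0.004,0,0]],
  ],
)

```text
time_s: 8.2
tcp_pos: [515.6, 95.8, 112.5]
orientation: [[0.956, 0.292, 0.001], [0.292, -0.956, -0.0], [0.001, 0.0, -1.0]]
contact_force: [-0.3, 0.3, -0.2]
opening: 62.2
grasp_force: 0.0
```

>>> carry_out(
  targets=[
    [[1,0,0,0,0],[1,0,0,-0.1,0],[1,0,0,-0.2,0],[1,0,0,-0.3,0],[1,0,0,-0.4,0]],
  ],
)

```text
time_s: 8.7
tcp_pos: [515.1, 95.8, 213.5]
orientation: [[0.956, 0.293, 0.0], [0.293, -0.956, -0.0], [0.0, 0.0, -1.0]]
contact_force: [-0.3, -1.5, -1.1]
opening: 85.5
grasp_force: 0.0
```

>>> carry_out(
  targets=[
    [[1,-0.11,0.16,0,0],[1,-0.22,0.32,0,0],[1,-0.33,0.48,0,0],[1,-0.44,0.64,0,0],[1,-0.52,0.78,0,0]],
  ],
)

```text
time_s: 9.2
tcp_pos: [446.7, -130.6, 212.7]
orientation: [[0.956, 0.292, 0.0], [0.292, -0.956, -0.001], [0.0, 0.001, -1.0]]
contact_force: [1.8, -0.3, -0.0]
opening: 85.3
grasp_force: 0.0
```

```bash
python3 go.py; python3 - <<'E'
from h import *;import json
from fit import model
a=viewer.camera('top');b=viewer.camera('scene')
p=json.load(open('p.json'));ta,sb=np.array(p[5:7]),np.array(p[7:9])
print('blue',blob(a,(100,100,40),(125,255,255),(165,145,285,245)),blob(b,(100,100,40),(125,255,255),(230,140,350,240)))
print('red',blob(a,(0,150,80),(8,255,255),(165,145,285,245)),blob(b,(0,150,80),(8,255,255),(230,140,350,240)))
y=blob(a,(20,90,60),(36,255,255),(335,215,380,268));z=blob(b,(20,90,60),(36,255,255),(110,220,148,262));print(y,z)
for h in(72,76,80):print(h,np.round(atz('top',y[0][0]-ta,h),1),np.round(atz('top',y[0][0],h),1))
for h in(58,62,66):print(h,np.round(atz('scene',z[0][0]-sb,h),1))
h=cv2.cvtColor(a,cv2.COLOR_RGB2HSV)[243:264,348:372]
print('\n'.join(' '.join('%3d'%v[2] if 18<v[0]<38 and v[1]>90 else '  .' for v in r) for r in h))
A=cv2.resize(a[160:220,195:255],None,fx=6,fy=6,interpolation=cv2.INTER_CUBIC);B=cv2.resize(b[160:220,255:315],None,fx=6,fy=6,interpolation=cv2.INTER_CUBIC)
cv2.imwrite('pics/c8.png',np.hstack([A,B])[:,:,::-1])
E
```

```text
t 9.2 [ 446.7 -130.6  212.7] R [ 0.292 -0.956  0.001] F [ 1.8 -0.3 -0. ] op 85.3
blue [([226.61, 195.89], [53, 33, 17, 35, 159])] [([285.16, 180.19], [46, 38, 16, 6, 37]), ([299.9, 183.43], [62, 40, 21, 7, 42])]
red [([180.4, 172.8], [10, 22, 12, 13, 127]), ([233.79, 195.08], [66, 45, 6, 11, 24]), ([221.91, 200.91], [55, 51, 6, 10, 11])] [([344.84, 178.23], [110, 34, 10, 10, 81]), ([293.14, 189.66], [52, 46, 31, 9, 107])]
[([379.0, 246.0], [44, 29, 1, 5, 5])] [([128.06, 239.33], [13, 12, 11, 16, 128]), ([144.33, 239.47], [33, 17, 5, 7, 15])]
72 [ 423.6 -335.    72. ] [ 424.  -335.1   72. ]
76 [ 423.7 -333.8   76. ] [ 424.1 -334.    76. ]
80 [ 423.8 -332.7   80. ] [ 424.2 -332.8   80. ]
58 [ 389.  -275.6   58. ]
62 [ 394.  -277.1   62. ]
66 [ 398.9 -278.7   66. ]
  .   .   .   .   .   .   .   .   .   .   .   .   .   .   .   .   .   .   .   .   .   .   .   .
  .   .   .   .   .   .   .   .   .   .   .   .   .   .   .   .   .   .   .   .   .   .   .   .
  .   .   .   .   .   .   .   .   .   .   .   .   .   .   .   .   .   .   .   .   .   .   .   .
  .   .   .   .   .   .   .   .   .   .
[... 988 characters left out ...]
   .   .   .   .   .   .   .
  .   .   .   .   .   .   .   .   .   .   .   .   .   .   .   .   .   .   .   .   .   .   .   .
  .   .   .   .   .   .   .   .   .   .   .   .   .   .   .   .   .   .   .   .   .   .   .   .
  .   .   .   .   .   .   .   .   .   .   .   .   .   .   .   .   .   .   .   .   .   .   .   .
  .   .   .   .   .   .   .   .   .   .   .   .   .   .   .   .   .   .   .   .   .   .   .   .
  .   .   .   .   .   .   .   .   .   .   .   .   .   .   .   .   .   .   .   .   .   .   .   .
  .   .   .   .   .   .   .   .   .   .   .   .   .   .   .   .   .   .   .   .   .   .   .   .
  .   .   .   .   .   .   .   .   .   .   .   .   .   .   .   .   .   .   .   .   .   .   .   .
```

View pics/c8.png

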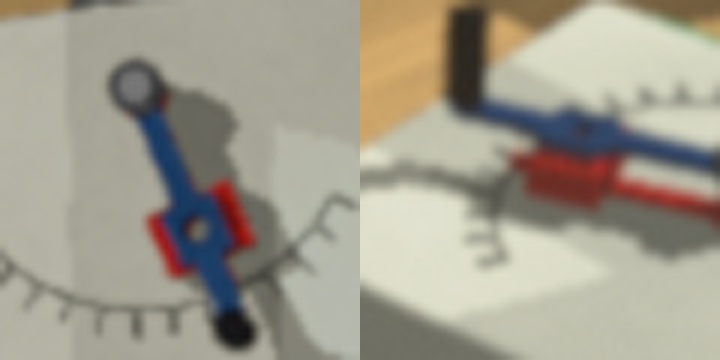

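Lever aligned: in the top crop the eye (198,229) is centred over the red block with the hole visible through it. Now refine the pin estimate numerically.

```bash
python3 - <<'E'
from h import *;import json
from fit import *
p=json.load(open('p.json'))
g=lambda q:proj('top',model(np.r_[p[:3],q,p[4:]])['eye'])+p[5:7]
for q in(1.2,1.23,1.26):print('eye',q,g(q))
b=cv2.imread('pics/scene1.png');a=cv2.imread('pics/top1.png')
for x,y in((394,-277),(398,-277),(401,-277)):
  print(x,y,*[np.round(proj('scene',(x,y,z)),1) for z in(44,62,80)],'top',*[np.round(proj('top',(x,y,z)),1) for z in(44,80)])
im=viewer.camera('scene')
h=cv2.cvtColor(im,cv2.COLOR_RGB2HSV)[226:256,118:140]
print('\n'.join(str(226+i)+' '+' '.join('%2d/%3d/%3d'%tuple(v) for v in r[3:18:2]) for i,r in enumerate(h)))
a0=cv2.imread('pics/top1.png');a0=cv2.resize(a0,(512,384),interpolation=cv2.INTER_AREA)
h=cv2.cvtColor(a0,cv2.COLOR_BGR2HSV)[244:264,350:370]
print('\n'.join(str(244+i)+' '+' '.join('%3d/%3d'%(v[1],v[2]) for v in r) for i,r in enumerate(h)))
E
```

```text
eye 1.2 [226.70722708 197.81376018]
eye 1.23 [227.42222127 197.51482407]
eye 1.26 [228.12809842 197.19470204]
394 -277 [129.7 244.7] [128.2 239.1] [126.8 233.4] top [357.6 255.5] [360.4 256.2]
398 -277 [130.4 245.5] [129.  239.9] [127.5 234.1] top [357.6 254.2] [360.3 254.8]
401 -277 [131.  246.2] [129.6 240.5] [128.1 234.7] top [357.5 253.2] [360.3 253.8]
226 18/124/197 18/125/200 18/125/204 18/126/207 18/124/207 18/125/206 18/126/205 18/126/208
227 18/126/200 18/126/203 18/126/205 18/126/206 18/127/205 18/126/204 18/126/208 18/125/214
228 18/125/204 18/124/205 18/124/205 18/126/203 18/126/205 18/125/208 18/125/215 18/127/215
229 18/127/205 18/126/204 18/126/203 18/127/203 18/126/209 18/125/215 18/127/215 18/126/212
230 18/126/204 18/126/201 18/126/202 18/125/208 18/126/215 18/125/214 18/126/211 18/126/205
231 18/127/201 18/126/203 18/128/208 19/131/214 18/130/215 18/126/210 18/124/205 18/125/202
232 18/126/203 18/127/209 20/138/212 21/150/216 20/144/214 18/127/207 18/124/203 18/125/202
233 18/124/209 19/131/212 21/160/213 23/182/217 22/174/215 19/136/203 18/125/204 18/125/204
234 1
[... 4598 characters left out ...]
/ 82   9/ 81  13/ 79  49/ 83 114/101 131/109
260  14/ 73   9/ 88  10/103  10/107  12/107  12/107  10/106  10/106  12/107  12/107  10/106  10/106  10/106  12/103  10/101  10/101  13/ 96  45/ 91  99/100 124/107
261  30/ 77   9/ 83   8/102   7/107  10/106  12/107  10/106  10/106  12/107  12/107  10/106  10/106  12/105  15/104  24/106  29/106  43/106  73/105 109/108 124/111
262  55/ 83   7/ 75   8/ 96  10/106  10/106  10/106  12/106  12/106  12/106  12/105  17/104  25/104  41/105  62/107  80/108  93/110 106/111 116/112 125/112 129/113
263  84/100  23/ 76   6/ 90   8/102  10/106  12/105  17/104  22/104  29/105  39/105  60/106  74/107  94/106 111/108 118/108 126/109 130/110 130/110 130/110 131/111
```

```bash
python3 go.py 398.5,-276.5,120 398.5,-276.5,50 398.5,-276.5,14
```

```text
t 9.35 [ 447.4 -130.5  212.6] R [ 0.288 -0.958  0.   ] F [ 0.5  0.8 -0.3] op 85.4
398.5,-276.5,120 [-0.356  0.503  0.37 ]
398.5,-276.5,50 [-0.356  0.503  0.65 ]
398.5,-276.5,14 [-0.356  0.503  0.794]
```

>>> carry_out(
  targets=[
    [[1,-0.12,0.17,0.05,0],[1,-0.24,0.34,0.15,0],[1,-0.356,0.503,0.25,0],[1,-0.356,0.503,0.37,0],[1,-0.356,0.503,0.37,0]],
  ],
)

```text
time_s: 9.85
tcp_pos: [396.7, -273.7, 116.0]
orientation: [[0.957, 0.291, -0.008], [0.291, -0.957, 0.006], [-0.006, -0.008, -1.0]]
contact_force: [-0.6, 0.7, -0.4]
opening: 85.5
grasp_force: 0.0
```

```bash
for i in 1 2 3; do python3 go.py 398.5,-276.5,50 398.5,-276.5,14; done
```

```text
t 9.85 [ 396.7 -273.7  116. ] R [ 0.291 -0.957 -0.008] F [-0.6  0.7 -0.4] op 85.5
398.5,-276.5,50 [0.005 0.015 0.264]
398.5,-276.5,14 [0.006 0.016 0.408]
t 9.85 [ 396.7 -273.7  116. ] R [ 0.291 -0.957 -0.008] F [-0.6  0.7 -0.4] op 85.5
398.5,-276.5,50 [0.005 0.015 0.264]
398.5,-276.5,14 [0.006 0.016 0.408]
t 9.85 [ 396.7 -273.7  116. ] R [ 0.291 -0.957 -0.008] F [-0.6  0.7 -0.4] op 85.5
398.5,-276.5,50 [0.005 0.015 0.264]
398.5,-276.5,14 [0.006 0.016 0.408]
```

>>> carry_out(
  targets=[
    [[1,0,0,0.1,0],[1,0,0,0.2,0],[1,0,0,0.28,0],[1,0,0,0.28,0],[1,0,0,0.28,0]],
  ],
)

```text
time_s: 10.35
tcp_pos: [400.8, -274.3, 51.2]
orientation: [[0.956, 0.294, 0.001], [0.294, -0.956, -0.001], [0.001, 0.001, -1.0]]
contact_force: [0.4, 0.1, 1.0]
opening: 85.4
grasp_force: 0.0
```

```bash
python3 go.py 398.5,-276.5,50 398.5,-276.5,14;python3 - <<'E'
from h import *
b=viewer.camera('scene')
g=cv2.cvtColor(b,cv2.COLOR_RGB2HSV)[200:262,95:165]
print('\n'.join('%3d '%(200+i)+''.join('Y' if 20<v[0]<30 and v[1]>140 else 'G' if 40<v[0]<85 and v[1]>100 else '#' if v[2]<50 else '+' if v[2]<80 else '.' for v in r) for i,r in enumerate(g)))
print(proj('scene',(398.5,-276.5,50)),proj('scene',(398.5,-276.5,88)))
E
```

```text
t 10.35 [ 400.8 -274.3   51.2] R [ 0.294 -0.956  0.001] F [0.4 0.1 1. ] op 85.4
398.5,-276.5,50 [-0.011  0.006  0.005]
398.5,-276.5,14 [-0.012  0.005  0.149]
200 ......++###########################......+######+.....................
201 ....+++###########################+.......+#####+.....................
202 ..++++############################........+#####+.....................
203 +++++###########################+........+####+++.....................
204 ++############################+..........+####++......................
205 ############################+............+###++.......................
206 #############+++###########+.............+####+.......................
207 ############+....+########+...............####+.......................
208 ######++####......+#####++................+###+.......................
209 ############......+###++..................+###+.......................
210 ############+.....+##+....................+####+......................
211 ############+.....+##+.....................####+......................
212 #############+...+###+................
[... 3063 characters left out ...]
...........................GGGGG............
254 ......................+++++..........................GGGGG............
255 ......................+++++++........................GGGGG............
256 ......................+++++++++......................GGGGG............
257 ......................+++++++++++....................+GGGG............
258 ......................+++++++++++++...............++++GGG.............
259 .......................++++++++++++++.........+++++...................
260 .......................+++++++++++++++++.+++++........................
261 ........................++++++++++++++++++++++........................
[130.25058977 243.69341877] [127.15313939 231.544623  ]
```

>>> carry_out(
  targets=[
    [[1,-0.01,0.004,0.08,0],[1,-0.01,0.004,0.156,0],[1,-0.01,0.004,0.156,0],[1,-0.01,0.004,0.156,0],[1,-0.01,0.004,0.156,0]],
  ],
)

```text
time_s: 10.9
tcp_pos: [398.5, -277.3, 12.6]
orientation: [[0.956, 0.293, 0.002], [0.293, -0.956, -0.002], [0.002, 0.002, -1.0]]
contact_force: [0.2, -0.0, -0.9]
opening: 85.6
grasp_force: 0.0
```

>>> carry_out(
  targets=[
    [[-1,0,0,0,0],[-1,0,0,0,0],[-1,0,0,0,0],[-1,0,0,0,0],[-1,0,0,0,0]],
  ],
  force=30,
)

```text
time_s: 11.4
tcp_pos: [397.8, -277.4, 11.4]
orientation: [[0.956, 0.293, 0.001], [0.293, -0.956, -0.002], [0.001, 0.002, -1.0]]
contact_force: [1.3, -1.1, -1.0]
opening: 16.7
grasp_force: 30.2
```

>>> carry_out(
  targets=[
    [[-1,0,0,0,0],[-1,0,0,0,0]],
  ],
  force=40,
)

```text
time_s: 11.6
tcp_pos: [397.8, -277.4, 11.4]
orientation: [[0.956, 0.293, 0.001], [0.293, -0.956, -0.001], [0.001, 0.002, -1.0]]
contact_force: [0.8, -2.2, 0.5]
opening: 16.4
grasp_force: 39.4
```

>>> carry_out(
  targets=[
    [[-1,0,0,-0.08,0],[-1,0,0,-0.16,0],[-1,0,0,-0.24,0],[-1,0,0,-0.32,0],[-1,0,0,-0.32,0]],
  ],
)

```text
time_s: 12.1
tcp_pos: [398.4, -277.3, 93.0]
orientation: [[0.956, 0.292, 0.004], [0.292, -0.956, -0.002], [0.003, 0.003, -1.0]]
contact_force: [-0.4, -0.7, -0.7]
opening: 16.6
grasp_force: 39.8
```

```bash
cat > asc.py <<'E'
import sys
from h import *
n,x0,y0,x1,y1=sys.argv[1],*map(int,sys.argv[2:6])
b=viewer.camera(n);g=cv2.cvtColor(b,cv2.COLOR_RGB2HSV)[y0:y1,x0:x1]
print('\n'.join('%3d '%(y0+i)+''.join('Y' if 20<v[0]<32 and v[1]>140 else 'G' if 40<v[0]<85 and v[1]>100 else 'B' if 100<v[0]<125 and v[1]>100 else 'R' if (v[0]<8 or v[0]>172) and v[1]>150 else '#' if v[2]<50 else '+' if v[2]<80 else 's' if v[1]<60 else '.' for v in r) for i,r in enumerate(g)))
E
python3 go.py; python3 asc.py scene 95 190 160 262; python3 -c "
from h import *
o=manip.get_obs();t=np.array(o['tcp_pos'])
for d in(0,38,30,7,2,-10): print(d,proj('scene',t+[0,0,d]))"
```

```text
t 12.1 [ 398.4 -277.3   93. ] R [ 0.292 -0.956  0.003] F [-0.4 -0.7 -0.7] op 16.6
190 +##++..++###############################.........................
191 ###++...+##############################+.........................
192 ####+...+##############################+.........................
193 ####+....+###########################++..........................
194 ####++...++########################++............................
195 ####++....+########################+.............................
196 ####+......+###########++#########+..............................
197 #####.......##########+..++#######...............................
198 #####+......+#########....+######+...............................
199 ######+.....+########+....+######+...............................
200 #######++...+#########....+#####++...............................
201 +#######++..+#########+..+#####++s...............................
202 .+########++##########+...+###++ss...............................
203 ..++##################+...+Y+#++ss...............................
204 ....+#################+..YYYYY++ss
[... 3505 characters left out ...]
sssssssssssss.GGGGG.ssssss
255 ......................+++++++ssssssssssssssssssssssssGGGGG.ssssss
256 ......................+++++++++ssssssssssssssssssssssGGGGG.ssssss
257 ......................+++++++++++sssssssssssssssssss++GGGG.ssssss
258 ......................+++++++++++++sssssssssssss++++++GGG..ssssss
259 .......................++++++++++++++sssssssss++++++++...ssssssss
260 .......................++++++++++++++++++++++++ss++ssssssssssssss
261 ........................++++++++++++++++++++++sssssssssssssssssss
0 [126.59116989 230.2121171 ]
38 [123.31399479 217.38086047]
30 [124.01788202 220.13681871]
7 [125.99990527 227.89711473]
2 [126.42279611 229.55287638]
-10 [127.42640613 233.48235142]
```

```bash
python3 go.py 398,-277,215 563.7,116.1,215 
```

```text
t 12.15 [ 397.5 -276.7   91.6] R [ 0.292 -0.956  0.001] F [-0.   0.3 -1.7] op 16.7
398,-277,215 [ 0.002  0.002 -0.494]
563.7,116.1,215 [ 1.095 -1.308 -0.494]
```

>>> carry_out(
  targets=[
    [[-1,0,0,-0.15,0],[-1,0,0,-0.3,0],[-1,0.06,-0.07,-0.45,0],[-1,0.15,-0.18,-0.5,0],[-1,0.25,-0.3,-0.5,0]],
  ],
)

```text
time_s: 12.65
tcp_pos: [436.0, -186.3, 216.9]
orientation: [[0.957, 0.291, 0.002], [0.291, -0.957, -0.001], [0.002, 0.001, -1.0]]
contact_force: [0.1, 0.3, -1.2]
opening: 16.5
grasp_force: 39.8
```

>>> carry_out(
  targets=[
    [[-1,0.1,-0.12,0,0],[-1,0.2,-0.24,0,0],[-1,0.3,-0.36,0,0],[-1,0.4,-0.48,0,0],[-1,0.5,-0.6,0,0]],
  ],
)

```text
time_s: 13.15
tcp_pos: [510.2, -4.9, 214.1]
orientation: [[0.956, 0.293, -0.004], [0.293, -0.956, 0.0], [-0.004, -0.001, -1.0]]
contact_force: [-0.1, -0.7, -1.5]
opening: 16.7
grasp_force: 39.8
```

>>> carry_out(
  targets=[
    [[-1,0.1,-0.12,0,0],[-1,0.2,-0.24,0,0],[-1,0.3,-0.36,0,0],[-1,0.34,-0.405,0,0],[-1,0.34,-0.405,0,0]],
  ],
)

```text
time_s: 13.65
tcp_pos: [562.2, 116.5, 213.9]
orientation: [[0.955, 0.295, -0.004], [0.295, -0.955, -0.001], [-0.004, -0.0, -1.0]]
contact_force: [-0.1, -0.7, -1.5]
opening: 16.4
grasp_force: 39.8
```

```bash
python3 go.py 563.7,116.1,215 563.7,116.1,155
```

```text
t 13.65 [562.2 116.5 213.9] R [ 0.295 -0.955 -0.   ] F [-0.1 -0.7 -1.5] op 16.4
563.7,116.1,215 [ 0.005  0.003 -0.004]
563.7,116.1,155 [0.006 0.003 0.236]
```

Descend to tip z≈160 and check where the shank shows in both cameras.

>>> carry_out(
  targets=[
    [[-1,0.003,0.001,0.07,0],[-1,0.003,0.001,0.14,0],[-1,0.003,0.001,0.2,0],[-1,0.003,0.001,0.22,0],[-1,0.003,0.001,0.22,0]],
  ],
)

```text
time_s: 14.15
tcp_pos: [562.2, 113.7, 160.1]
orientation: [[0.957, 0.291, -0.003], [0.291, -0.957, -0.001], [-0.003, 0.0, -1.0]]
contact_force: [-0.2, -0.5, -0.5]
opening: 16.5
grasp_force: 39.8
```

```bash
python3 go.py 563.7,116.1,159 563.7,116.1,138 563.7,116.1,114; python3 asc.py scene 265 135 325 200; python3 -c "
from h import *
t=np.array(manip.get_obs()['tcp_pos']);print([np.round(proj('scene',t+[0,0,d]),1).tolist() for d in(0,28,50)])
print('eye',proj('scene',(563.7,116.1,142)))"
```

```text
t 14.15 [562.2 113.7 160.1] R [ 0.291 -0.957  0.   ] F [-0.2 -0.5 -0.5] op 16.5
563.7,116.1,159 [ 0.009 -0.007  0.004]
563.7,116.1,138 [ 0.009 -0.007  0.088]
563.7,116.1,114 [ 0.009 -0.007  0.184]
135 .............+###++++###################++.....sssssssssssss
136 .............++##+++###################++........sssssssssss
137 .............++##++####################+ssss........ssssssss
138 ..............+########################+ssssss........ssssss
139 ..............+#######################++ssssssss.........sss
140 ..............+#######################++ssssssss............
141 ...............+#####################++ssssssss.............
142 ...............+####################++sssssssss.............
143 ...............+####################++sssssssss.........sss.
144 ................+##################++.sssssssssss.......ssss
145 ................+#################++...ssssssssssss.....ssss
146 ................+################++.......ssssssssssssssssss
147 ................+################+...........sssssssssssssss
148 ................++###############+.............sssssss
[... 2702 characters left out ...]
RRRRRRRR.......ssssssssss++++++sss
191 sssssssssssssssss...RRRRRRRRRRRRRRRRRR........ssssss++++ssss
192 sssssssssssssssss.......RRRRRR.....RRRRRRR.......sss+++sssss
193 sssssssssssssssssss....................RRRRRRR.....sssssssss
194 ssssssssssssssssssssssss......sssssss.......RRRR...ssss...ss
195 sssssssssssssssssssssssssssssssssssssssss...........ss.....s
196 sssssssssssssssssssssssssssssssssssssssssssss...........R..s
197 ssssssssssssssssssssssssssssssssssssssssssssssss.....RRR..ss
198 ssssssssssssssssssssssssssssssssssssssssssssssssss.......sss
199 ssssssssssssssssssssssssssssssssssssssssssssssssssssssssssss
[[291.7, 174.9], [292.4, 165.5], [292.9, 157.8]]
eye [292.03813462 181.02683629]
```

>>> carry_out(
  targets=[
    [[-1,0.003,-0.003,0,0],[-1,0.003,-0.003,0,0],[-1,0.003,-0.003,0,0]],
  ],
)

```text
time_s: 14.5
tcp_pos: [564.1, 116.0, 161.7]
orientation: [[0.956, 0.293, 0.001], [0.293, -0.956, 0.0], [0.001, 0.0, -1.0]]
contact_force: [-0.7, 0.4, -1.0]
opening: 16.9
grasp_force: 39.8
```

```bash
python3 - <<'E'
from h import *
T=[];
for i in range(4):
    b=viewer.camera('scene');o=manip.get_obs();T.append(o['tcp_pos'])
print(np.round(T,1),o['contact_force'])
g=cv2.cvtColor(b,cv2.COLOR_RGB2GRAY)
print('     '+' '.join('%3d'%c for c in range(282,304)))
for r in range(156,186):print(r,' '+' '.join('%3d'%v for v in g[r,282:304]))
E
python3 go.py 563.7,116.1,159
```

```text
[[564.  116.  161.6]
 [563.9 116.  161.5]
 [563.8 116.  161.3]
 [563.8 116.  161.3]] [-0.78412327  0.31422748 -0.34493021]
     282 283 284 285 286 287 288 289 290 291 292 293 294 295 296 297 298 299 300 301 302 303
156  100 102 103 103  96  76  54  43  42  41  46  61  81  95  94  82  78  92 103 103 102 102
157  104 104 105 104  97  77  54  43  42  41  47  64  82  94  94  81  76  92 103 104 104 104
158  105 105 106 106 100  77  53  43  41  42  48  66  82  96  96  82  75  90 102 104 104 104
159  105 106 107 107  98  77  52  43  41  43  51  67  86  97 100  89  84  95 102 105 103 101
160  107 107 108 108  98  77  54  43  41  43  52  70  86  99 109 115 120 122 119 112 104 104
161  108 108 109 108 101  83  66  55  50  48  55  71  88 100 124 153 170 172 161 142 126 115
162  110 109 109 107 103  98  91  80  69  63  66  77  91 103 133 174 201 209 202 183 167 152
163  119 110 108 109 113 123 127 111  90  78  78  86  95 105 128 168 205 221 220 214 204 194
164  138 125 118 127 144 162 163 136 102  87  86  90  98 107 121 156 198 219 222 221 219 217
165  157 146 147 164 184 197 192 159 119  96  9
[... 1323 characters left out ...]
 143 164 175 179 181 185
180   67  69  73  78  81  80  78  77  70  67  68  74  81  85  88 101 126 152 172 181 184 185
181   79  70  67  70  73  75  75  73  68  64  63  66  74  78  79  85 101 122 144 158 166 172
182  122  99  77  65  66  70  72  72  71  69  68  71  75  78  78  80  84  93 105 118 130 141
183  165 136  96  68  62  63  67  69  69  69  71  74  75  75  74  72  73  75  80  85  92 102
184  171 143 104  73  61  61  60  63  63  64  66  68  70  70  67  65  66  66  71  72  74  76
185  134 115  91  72  66  64  64  63  63  63  62  63  66  68  64  61  66  77  83  84  80  77
t 14.7 [563.8 116.  161.3] R [ 0.293 -0.956  0.   ] F [-0.8  0.3 -0.3] op 16.8
563.7,116.1,159 [-0.    -0.001  0.009]
```

Shank axis at scene col 292.45, tip row 174.5 — matches the prediction over the eye at (292,181). Insert gently.

>>> carry_out(
  targets=[
    [[-1,0,0,0.03,0],[-1,0,0,0.05,0],[-1,0,0,0.07,0],[-1,0,0,0.088,0],[-1,0,0,0.088,0]],
  ],
)

```text
time_s: 15.2
tcp_pos: [563.2, 115.8, 138.1]
orientation: [[0.956, 0.292, -0.002], [0.292, -0.956, -0.0], [-0.002, -0.0, -1.0]]
contact_force: [-0.6, 0.2, -0.7]
opening: 16.8
grasp_force: 39.8
```

>>> carry_out(
  targets=[
    [[-1,0,0,0.01,0],[-1,0,0,0.02,0],[-1,0,0,0.03,0],[-1,0,0,0.04,0],[-1,0,0,0.04,0]],
  ],
)

```text
time_s: 15.7
tcp_pos: [563.6, 115.9, 128.7]
orientation: [[0.956, 0.292, -0.0], [0.292, -0.956, -0.0], [-0.0, 0.0, -1.0]]
contact_force: [0.2, 0.2, -1.0]
opening: 16.8
grasp_force: 39.8
```

>>> carry_out(
  targets=[
    [[-1,0,0,0.015,0],[-1,0,0,0.03,0],[-1,0,0,0.04,0],[-1,0,0,0.05,0],[-1,0,0,0.055,0]],
  ],
)

```text
time_s: 16.2
tcp_pos: [563.7, 115.8, 115.0]
orientation: [[0.956, 0.292, -0.0], [0.292, -0.956, -0.0], [-0.0, 0.0, -1.0]]
contact_force: [-0.9, -0.3, -0.8]
opening: 16.9
grasp_force: 39.9
```

>>> carry_out(
  targets=[
    [[-1,0,0,0.002,0],[-1,0,0,0.004,0],[-1,0,0,0.004,0]],
  ],
)

```text
time_s: 16.5
tcp_pos: [563.7, 115.9, 114.3]
orientation: [[0.956, 0.292, -0.0], [0.292, -0.956, -0.0], [-0.0, 0.0, -1.0]]
contact_force: [-0.5, -0.1, -0.2]
opening: 17.0
grasp_force: 39.9
```

>>> carry_out(
  targets=[
    [[-1,0,0,0.004,0],[-1,0,0,0.008,0],[-1,0,0,0.008,0]],
  ],
)

```text
time_s: 16.8
tcp_pos: [563.8, 115.9, 113.2]
orientation: [[0.956, 0.293, 0.001], [0.293, -0.956, -0.0], [0.001, 0.0, -1.0]]
contact_force: [-3.0, -1.3, 4.9]
opening: 16.9
grasp_force: 40.4
```

```bash
python3 go.py; python3 - <<'E'
from h import *
b=viewer.camera('scene');g=cv2.cvtColor(b,cv2.COLOR_RGB2GRAY)
print('     '+' '.join('%3d'%c for c in range(280,306)))
for r in range(168,190):print(r,' '+' '.join('%3d'%v for v in g[r,280:306]))
print([np.round(proj('scene',(563.7,116,z)),1).tolist() for z in(114,134,142,146,178)])
E
```

```text
t 16.8 [563.8 115.9 113.2] R [ 0.293 -0.956  0.   ] F [-3.  -1.3  4.9] op 16.9
     280 281 282 283 284 285 286 287 288 289 290 291 292 293 294 295 296 297 298 299 300 301 302 303 304 305
168  173 178 179 176 167 151 115  72  45  40  42  43  51  66  87 100  93  94 142 191 214 218 217 217 217 217
169  181 186 189 190 186 171 133  82  48  42  43  46  57  77  96 104  92  95 143 191 213 216 216 217 216 216
170  187 188 190 191 191 177 135  82  49  41  41  47  60  81  98  99  85  95 145 192 212 216 216 216 216 215
171  189 189 190 190 190 177 133  78  47  43  41  48  63  81  97  99  83  95 148 191 210 214 215 215 215 213
172  190 190 191 191 190 175 132  77  47  42  43  49  66  85 100 100  84  97 147 186 202 208 211 213 213 214
173  189 190 190 190 190 174 131  77  47  43  43  52  68  88 101 100  86 100 146 180 192 195 198 201 207 211
174  189 190 190 191 189 171 126  75  45  43  46  53  71  88 100 101  87 103 148 177 182 174 171 181 195 202
175  186 188 189 190 186 166 120  71  45  45  44  53  71  88 100 103  93 110 151 177 176 156 141 153 174 185
176  170 175 181 185 181 161 117  69  47
[... 866 characters left out ...]
57  56  58  61  63  66  66  67  68  63  61  60  64  66  66  69  70  74  78
185  155 145 134 113  86  65  61  60  63  60  59  59  59  60  63  65  62  61  66  76  82  82  77  73  69  67
186  117  93  86  75  65  61  61  69  70  67  66  65  63  65  71  72  66  68  86 112 128 126 118 106  95  86
187  104  76  68  65  62  61  66  71  75  75  75  74  71  73  77  77  72  80 111 150 169 170 163 152 143 130
188  101  90  80  69  63  62  65  69  74  75  77  79  76  76  81  75  73  88 129 165 185 185 185 183 180 171
189  101 103  90  72  63  63  63  65  67  69  70  71  71  74  75  70  68  90 124 153 166 172 178 185 187 185
[[291.4, 190.0], [291.8, 183.6], [292.0, 181.0], [292.1, 179.7], [292.8, 169.1]]
```

Collar sits on the lever (grey disc at row ~181, contact 5 N). Release and rise.

>>> carry_out(
  targets=[
    [[1,0,0,-0.004,0],[1,0,0,-0.004,0],[1,0,0,-0.004,0],[1,0,0,-0.004,0],[1,0,0,-0.004,0]],
  ],
)

```text
time_s: 17.35
tcp_pos: [563.8, 116.0, 113.2]
orientation: [[0.956, 0.292, 0.0], [0.292, -0.956, -0.0], [0.0, 0.0, -1.0]]
contact_force: [-0.7, -0.3, -0.5]
opening: 85.5
grasp_force: 0.0
```

>>> carry_out(
  targets=[
    [[1,0,0,-0.04,0],[1,0,0,-0.1,0],[1,0,0,-0.2,0],[1,0,0,-0.35,0],[1,0,0,-0.5,0]],
  ],
)

```text
time_s: 17.85
tcp_pos: [563.5, 115.9, 240.1]
orientation: [[0.956, 0.292, -0.0], [0.292, -0.956, -0.0], [-0.0, 0.0, -1.0]]
contact_force: [0.9, -0.6, -0.8]
opening: 85.4
grasp_force: 0.0
```

>>> carry_out(
  targets=[
    [[1,-0.15,0.15,0,0],[1,-0.3,0.3,0,0],[1,-0.4,0.45,0,0],[1,-0.4,0.6,0,0],[1,-0.4,0.6,0,0]],
  ],
)

```text
time_s: 18.35
tcp_pos: [512.5, -60.6, 239.4]
orientation: [[0.958, 0.288, 0.003], [0.288, -0.958, -0.002], [0.002, 0.003, -1.0]]
contact_force: [0.8, 0.6, -0.9]
opening: 85.8
grasp_force: 0.0
```

```bash
python3 go.py; python3 - <<'E'
from h import *
a=viewer.camera('top');b=viewer.camera('scene')
for n,im,bx in(('top',a,(165,145,285,245)),('scene',b,(255,140,330,215))):
    print(n,'yel',blob(im,(20,140,60),(32,255,255),bx),'blue',blob(im,(100,100,40),(125,255,255),bx),'red',blob(im,(0,150,80),(8,255,255),bx))
for z in(146,164,182):print(z,np.round(proj('top',(563.7,116.1,z)),1),np.round(proj('scene',(563.7,116.1,z)),1))
E
python3 asc.py scene 275 155 310 195
```

```text
t 18.35 [512.5 -60.6 239.4] R [ 0.288 -0.958  0.003] F [ 0.8  0.6 -0.9] op 85.8
top yel [([226.03, 196.27], [58, 49, 7, 6, 30])] blue [([222.06, 184.96], [53, 33, 9, 15, 51]), ([230.47, 205.4], [60, 54, 10, 14, 55])] red [([180.4, 172.8], [10, 22, 12, 13, 127]), ([233.67, 195.0], [66, 45, 6, 11, 24]), ([221.91, 200.91], [55, 51, 6, 10, 11])]
scene yel [([292.4, 173.7], [35, 28, 5, 12, 50])] blue [([280.5, 179.0], [21, 38, 10, 3, 14]), ([304.48, 184.4], [42, 42, 16, 5, 25])] red [([293.19, 189.72], [27, 46, 31, 9, 107])]
146 [227.2 197.5] [292.1 179.7]
164 [226.6 196.9] [292.5 173.8]
182 [226.  196.4] [293.  167.7]
155 ...................................
156 ...................................
157 ...................................
158 ...................................
159 ...................................
160 ..................sssss............
161 ................ssssssssss.........
162 +..............sssssssssssssss.....
163 +............sssssssssssssssssss...
164 ............ssssssssssssssssssssss.
165 ..........sssssssssssssssssssssssss
166 .........ssssssss.ssssssssssssssss
[... 421 characters left out ...]
.YYYY.ssssssssssssss
178 .BBB....ssssss.YYYYY.ssssssssssssss
179 s..BBBBBB...ss.YYYY..ssssssssssssss
180 sssss..BBBB..+......sssssssssssssss
181 ssssssss..++++ss...sss.ssssssssssss
182 sssssssss++++++ssssss.B..ssssssssss
183 ssssssssss+++++sssss..BBBBB..ssssss
184 ssssssssss.++++++........BBBBBBB..s
185 sssss..........+++++++++sss..BBBBBB
186 sssss....RRRRRR.........sssssss..BB
187 sssss..RRRRRRRRRRRRRRRR.sssssssssss
188 sssss...RRRRRRRRRRRRRR..sssssssssss
189 sssssss..RRRRRRRRRRRRR....sssssssss
190 sssssss..RRRRRRRRRRRRRRR......sssss
191 sssssss...RRRRRRRRRRRRRRRRR........
192 sssssss.......RRRRRR.....RRRRRRR...
193 sssssssss....................RRRRRR
194 sssssssssssss.......sssssss.......R
```

Handle sits exactly at the predicted home position (scene 292.4,173.7 vs 292.5,173.8; top 226.0,196.3 vs 226.0,196.4). Hand in.

```bash
python3 -c "
from cell import manip
print(manip.close_job())"
```

```text
the job is handed in; nothing more can be done
None
```

The lever is at the red stop's angle and the locking pin is through the eye and the stop's hole, collar down on the lever; the gripper is open and clear, and I handed the job in at about 18 s (no verdict returned).

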